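# Plate a two-tier cake order without cracking it

### The arm

A 6-joint arm with a two-finger parallel gripper is mounted at the origin on the work surface. World frame = base frame: x ahead of the robot, y to its left, z up, the work surface at z = 0. Lengths are in m, angles in rad, forces in N, time in s.
With the tool pointing down it reaches from about 0.425 to 0.95 m from the base axis. Payload 3.5 kg.
Tool frame: the origin (TCP) lies between the finger pads; the fingertips stand 22 mm ahead of it and the grasp point (between the pads) lies 3 mm ahead of it; y points along the fingers, x is the direction in which the jaws open and shut, and the axes are right-handed (so a half turn about y gives the same grasp; the last joint's range is limited). The gripper opens to 85 mm and grips with 20 to 120 N. Pads are 22 mm wide; open, the fingers measure 114 mm over their backs; the gripper's body (76 mm by 85 mm) begins 54 mm behind the grasp point. The pads swing forward as they close: fully open they stand 13 mm farther back than shut.
Start: joints at [1, 0.286, 1.577, -0, 1.279, -0.15], TCP at [0.276, 0.616, 0.253] pointing down, gripper open.
Joint ranges: [-2.77, 2.77], [-0.9, 2.22], [0.21, 2.48], [-1.53, 4.67], [0.24, 2.81], [-2.84, 2.84]. Speed limits (rad/s): [2.79, 2.79, 3.14, 3.14, 3.14, 3.14].

### API

Orientations are given as a rotation vector (axis times angle).
In Python, from workcell import manip gives the robot as it stands.
- The arm moves only by the tool play_rows, never from a script. Its argument "deltas" is text: rows parted by semicolons, each of 7 numbers parted by spaces: the shift along the tool's x, y, z in m, then the turn, a rotation vector about the tool's x, y, z in degrees, then the finger opening in m, from 0 to 0.0854. In form: dx dy dz wx wy wz hand; .... A call has 1 to 8 rows; each row is the pose to reach, as a shift and turn from the pose commanded when the call began, along the tool's axes at that moment; what a row does not reach only later rows make up. A row lasts 1/12 s, in which the tool goes at most 41.7 mm and 7.16 degrees, less where a joint would pass 70% of its speed; a pose out of reach is approached as far as the arm can. A call with a gripper value outside its range is refused whole. The fingers move at their own pace and stop on an object; "squeeze" is the grip in N (left out, the last holds). Time passes only in rows, so rows that repeat a pose let the fingers close. It gives the time, the measured TCP pose, the force and the opening at its end, in the units of the state.
- manip.get_obs(): the state, without advancing time (a new reading comes with each control period).
- manip.camera(name): name is "scene" or "top" or "wrist"; returns a dict with "pixels" (480x640x3 uint8, red, green, blue), "z_map" (480x640 float32, m along the optical axis (not along the pixel's ray), 0 where there is no reading), "mtx" (3x3 intrinsics, pixels), "position" and "attitude" of the camera in the world; the wrist camera has in their place "hand_eye" (4x4, takes a point from camera to tool coordinates, whose origin is the TCP and whose axes are the tool frame's). Camera axes: x right, y down, z forward; pixel columns grow to the right and rows downward; lengths in m; the calibration is good to about 2 mm. A picture is of the moment at which its call begins: read the wrist's pose just before it.
- manip.hand_in(): hands the job in, once; it reports no verdict.
Trained networks look in the newest picture that a camera, given by its name, has taken for a name from the list of things; names that differ only in an ending like _2 or _b are one class to them, and where a whole thing is asked for, a point or a joint stands for the part that bears it (a point fixed in the world has none). Each returns a list of dicts, best first, with "score" (0 to 1); they miss things now and then, are a little off and sometimes report something else, mostly with a low value. They report only what shows in the picture. A call takes as long as a camera call.
- manip.regions_of(camera, name): "mask" (480x640 bool, what is visible of it) and "extent" ([left, top, right, bottom] in pixels, round what is visible of it).
The state is a dict: "t": time; "q": joint angles; "qvel": joint speeds; "joint_torque": joint torques, N m; "tool_pos": TCP position; "orientation": TCP orientation; "wrist_force": force on the tool from outside, world axes, zero at the start; "moment": the same for the moment, N m; "grip_width": opening from 0.0 (shut) to 1.0 (fully open).
Only numpy, scipy, OpenCV 4.12 (cv2) and the standard library are available. Lean on these libraries where they do the work, as an engineer would, in place of code of your own. Each camera call takes 0.05 s, during which the arm holds its last target. There are 200 camera calls.

### The job

Plate an order at the cake stall: first lay the oblong cake from the cooling rack flat in the middle of the white plate and let go of it, then set the round cake flat on top of it, centred, both crust side up. The cakes are fragile: grip them lightly (about 20 N on each finger, never over 35 N), and set them down gently without dropping or pressing them. Leave the square cake on the rack and the jar, cup and spatula where they are.

Things in the scene. Friction and masses are not known exactly. Their poses are not given: they have to be found in the camera images.
- oblong_cake: Oblong baked cake, rigid: 110 mm along its x, 60 mm along its y, 30 mm thick, 90 to 180 g; dark crumb, browned crust on top. Starts on the rack. Origin at the centre of its underside, z up out of the crust. It cracks if the two fingers together load it with over 70 N (35 N a side), if it is pressed on plate, cake or counter with over 45 N, or if it falls more than about 10 mm.
- round_cake: Round baked cake, rigid disc: 64 mm diameter, 24 mm thick, 35 to 70 g, same crumb and crust. Starts on the rack. Origin at the centre of its underside, z up. Same force limits as the oblong cake.
- square_cake: Square baked cake 62 x 62 x 30 mm, same crumb and crust; not part of the order, stays on the rack. Origin at the centre of its underside.
- plate: White round ceramic plate, loose, 0.6 kg: 224 mm across the rim, rim 14 mm high and outward sloping, flat inner floor about 170 mm across and 8 mm above its origin, which is the centre of its underside, z up.
- rack: Wire cooling rack, does not move: 190 mm along its x, 400 mm along its y, flat deck of wires 30 mm above the counter. The three cakes lie in a row along its y, 125 mm apart, in any order. Origin at the centre of its footprint on the counter.
- jar: Amber glass jar with a steel cap, 76 mm diameter, 95 mm tall; bystander. Origin at the centre of its underside.
- cup: White plastic cup, 84 mm across the rim, 90 mm tall; bystander. Origin at the centre of its underside.
- spatula: Kitchen spatula, 240 mm long, lying flat beyond the rack and plate; bystander. Its x runs along it, handle to -x, origin under its middle.

How it is judged:
By the outcome, as a careful person would: the job done as asked, in the order asked, and still so for the second after the job is handed in, with the robot touching nothing.
It also fails if it takes over 58 s, if anything falls off the work surface, if the arm or the gripper's body presses on something with over 40 N, if the wrist force passes 120 N, or if a joint passes its speed limit or range.

## Working session

There is one attempt and no reset: what is moved stays moved. The work goes in short steps, Python scripts to look and compute and a tool call to move; the robot and the scene stay as the last step left them, time stands still between calls to the robot, and variables do not carry over. Pictures are saved under pics/ and viewed, about 8 in all and at most 12, crops included, and the job is handed in when it is done.

Besides the shell and the picture viewer there is one more tool, called after "Request:" as name(argument=value, ...) on one line, values as JSON. play_rows: Moves the arm, as the interface text tells. Its arguments: {"type":"object","properties":{"deltas":{"type":"string"},"squeeze":{"type":"number"}},"required":["deltas"]}

```bash
ls; mkdir -p pics
cat > h.py <<'E'
import numpy as np, cv2
from scipy.spatial.transform import Rotation as R
from workcell import manip
def pose():
    o=manip.get_obs(); T=np.eye(4); T[:3,:3]=R.from_rotvec(o["orientation"]).as_matrix(); T[:3,3]=o["tool_pos"]; return T,o
def cam(n):
    T,_=pose(); c=manip.camera(n)
    if "hand_eye" in c: C=T@np.array(c["hand_eye"])
    else:
        a=np.array(c["attitude"]); C=np.eye(4)
        C[:3,:3]=a if a.shape==(3,3) else R.from_rotvec(a).as_matrix(); C[:3,3]=c["position"]
    z=c["z_map"]; K=np.array(c["mtx"]); v,u=np.indices(z.shape)
    P=np.stack([(u-K[0,2])/K[0,0]*z,(v-K[1,2])/K[1,1]*z,z],-1)@C[:3,:3].T+C[:3,3]
    P[z<=0]=np.nan
    return c,P
def rect(p):
    (c,s,a)=cv2.minAreaRect((p[:,:2]*1000).astype(np.float32)); return np.round(c,1),np.round(s,1),round(a,1)
E
python3 - <<'E'
from h import *
T,o=pose(); print({k:np.round(v,3) for k,v in o.items()}); print(T.round(3))
for n in ["top","scene"]:
    c,P=cam(n); print(n,np.array(c["attitude"]).round(3),c["position"])
    cv2.imwrite(f"pics/{n}0.png",c["pixels"][...,::-1])
    for nm in ["oblong_cake","round_cake","square_cake","plate","rack","jar","cup","spatula"]:
        for r in manip.regions_of(n,nm)[:2]:
            p=P[r["mask"]]; p=p[np.isfinite(p[:,0])]
            if len(p)<20: print(nm,"few");continue
            zt=np.percentile(p[:,2],90); q=p[p[:,2]>zt-0.006]
            print(nm,round(r["score"],2),r["extent"],"ztop",round(zt,4),*rect(q))
E
```

```text
pics
{'t': np.float64(0.0), 'q': array([ 1.   ,  0.287,  1.578, -0.   ,  1.279, -0.15 ]), 'qvel': array([0.001, 0.001, 0.001, 0.   , 0.001, 0.001]), 'joint_torque': array([-0.0000e+00, -4.0596e+01, -2.9264e+01, -0.0000e+00,  6.0000e-03,
       -0.0000e+00]), 'tool_pos': array([0.275, 0.616, 0.252]), 'orientation': array([-1.38 , -0.892,  0.896]), 'wrist_force': array([ 0.523, -0.102,  0.496]), 'moment': array([-0.007, -0.005,  0.028]), 'grip_width': np.float64(1.004)}
[[ 0.408 -0.001 -0.913  0.275]
 [ 0.913 -0.002  0.408  0.616]
 [-0.002 -1.     0.     0.252]
 [ 0.     0.     0.     1.   ]]
top [-2.126  2.137 -0.144] [ 0.37009401 -0.02133546  1.72296153]
oblong_cake 0.56 [431.0, 266.4, 457.6, 306.1] ztop 0.0646 [ 481.3 -347.8] [106.   58.2] 1.8
round_cake 0.73 [344.1, 267.0, 368.8, 292.3] ztop 0.0583 [500.5 -99.4] [57.2 61.9] 50.5
square_cake 0.61 [387.4, 271.4, 413.0, 294.8] ztop 0.0645 [ 487.6 -223.2] [60.  60.2] 80.9
plate 0.7 [209.2, 235.1, 286.4, 311.1] ztop 0.0151 [533.5 220.4] [217.7 216. ] 49.4
rack 0.95 [341.9, 245.7, 462.4, 323.6] ztop 0.034 [ 488.5 -226. ] [365.3 192.6] 85
[... 488 characters left out ...]
1 60.1] 76.3
square_cake 0.92 [186.4, 264.2, 224.0, 297.0] ztop 0.0635 [ 489.7 -222.9] [60.9 64. ] 81.7
square_cake 0.59 [103.3, 236.2, 295.9, 358.9] ztop 0.0328 [ 490.1 -224.2] [400.  197.7] 85.2
plate 0.58 [297.6, 194.1, 374.5, 234.0] ztop 0.0157 [535.6 222.9] [219.1 220.7] 38.8
rack 0.58 [102.4, 233.0, 299.1, 359.4] ztop 0.0329 [ 490.  -221.8] [405.4 198.5] 85.3
jar 0.8 [383.7, 151.7, 411.4, 183.5] ztop 0.0984 [555.2 525.5] [61.9 70.9] 29.7
cup 0.65 [62.8, 342.2, 121.3, 406.1] ztop 0.0899 [ 543.1 -523. ] [83.5 82.2] 5.2
spatula 0.86 [307.9, 273.4, 409.5, 316.7] ztop 0.0211 [833.6 -16.9] [126.4  19.3] 5.3
spatula 0.36 [295.3, 194.0, 375.3, 233.3] ztop 0.0155 [534.4 222.2] [217.2 222. ] 6.2
```

Run:
```python
from h import *
a=cv2.imread("pics/top0.png")[225:335,100:540]; b=cv2.imread("pics/scene0.png")[140:420,40:440]
a=cv2.resize(a,(800,200),interpolation=3); b=cv2.resize(b,(571,400),interpolation=3)
o=np.zeros((600,800,3),np.uint8); o[:200]=a; o[200:,:571]=b; cv2.imwrite("pics/v1.png",o)
```

```text
(no output)
```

View pics/v1.png

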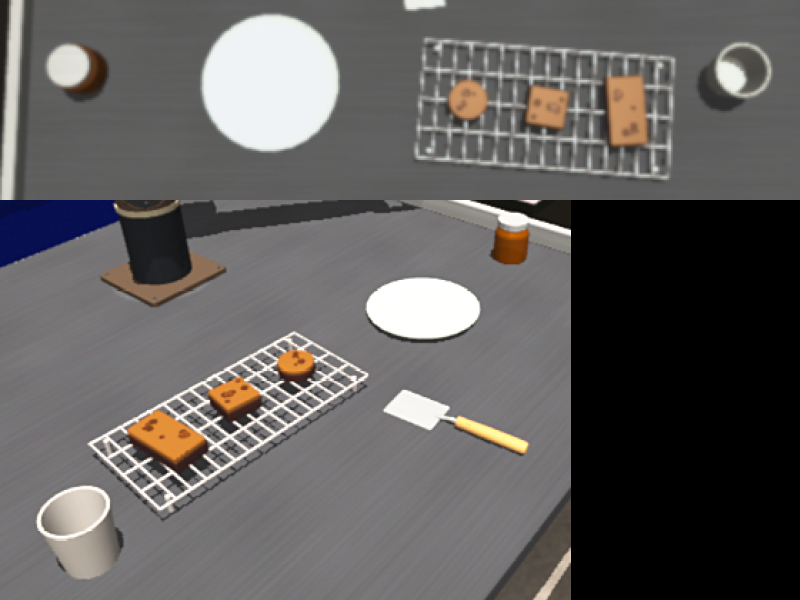

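```bash
cat >> h.py <<'E'
def plan(*goals):
    """goals (x,y,z,yaw of tool x deg), each relative to present pose; prints delta rows"""
    T,o=pose()
    for g in goals:
        G=np.eye(4); yw=np.radians(g[3]); x=np.array([np.cos(yw),np.sin(yw),0]); y=np.array([0,0,-1.])
        G[:3,:3]=np.stack([x,y,np.cross(x,y)],1); G[:3,3]=g[:3]
        D=np.linalg.inv(T)@G; w=np.degrees(R.from_matrix(D[:3,:3]).as_rotvec())
        print(g,"->",D[:3,3].round(4),w.round(2))
E
python3 -c "
from h import *
plan((.5,.36,.25,12))"
```

```text
(0.5, 0.36, 0.25, 12) -> [-0.1421  0.0034 -0.3094] [-0.   53.89  0.  ]
```

Request:
play_rows(deltas="-0.02 0 -0.04 0 7 0 0.085; -0.04 0 -0.08 0 14 0 0.085; -0.06 0 -0.12 0 21 0 0.085; -0.08 0 -0.16 0 28 0 0.085; -0.1 0 -0.2 0 35 0 0.085; -0.12 0 -0.24 0 42 0 0.085; -0.13 0 -0.28 0 49 0 0.085; -0.142 0.003 -0.309 0 54 0 0.085", squeeze=20)

```text
t: 1.57
tool_pos: [0.4959, 0.364, 0.2518]
orientation: [-1.564, -0.16, 0.157]
wrist_force: [-0.4, 0.1, -0.4]
grip_width: 0.995
```

```bash
python3 -c "
from h import *
print(manip.camera('wrist')['hand_eye'])
c,P=cam('wrist'); cv2.imwrite('pics/w1.png',c['pixels'][...,::-1])
for r in manip.regions_of('wrist','plate')[:1]:
    p=P[r['mask']];p=p[np.isfinite(p[:,0])];print(r['score'],r['extent'],rect(p),np.percentile(p[:,2],[5,50,95]))
plan((.58,.05,.25,-42))"
```

```text
[[ 9.99999580e-01 -8.58051727e-04 -3.22234884e-04 -4.39414708e-04]
 [ 3.77725555e-05 -3.12689748e-01  9.49855315e-01 -1.20600194e-01]
 [-9.15784538e-04 -9.49854929e-01 -3.12689584e-01  8.05165092e-02]
 [ 0.00000000e+00  0.00000000e+00  0.00000000e+00  1.00000000e+00]]
0.89 [214.3, 228.1, 423.5, 405.6] (array([529.2, 218.2]), array([229. , 223.8]), 27.2) [0.0068632  0.00825913 0.01348894]
(0.58, 0.05, 0.25, -42) -> [ 0.0187  0.0006 -0.3236] [ 1.000e-02  5.362e+01 -1.000e-02]
```

Request:
play_rows(deltas="0.02 0 -0.04 0 7 0 0.085; 0.03 0 -0.08 0 14 0 0.085; 0.04 0 -0.12 0 21 0 0.085; 0.045 0 -0.16 0 28 0 0.085; 0.045 0 -0.2 0 35 0 0.085; 0.04 0 -0.24 0 42 0 0.085; 0.03 0 -0.28 0 49 0 0.085; 0.019 0 -0.324 0 54 0 0.085")

```text
t: 2.38
tool_pos: [0.5796, 0.0558, 0.2509]
orientation: [-1.492, 0.577, -0.577]
wrist_force: [0.8, 0.2, -0.3]
grip_width: 0.997
```

```bash
python3 -c "
from h import *
plan((.483,-.29,.22,-88))"
```

```text
(0.483, -0.29, 0.22, -88) -> [ 0.1611  0.0307 -0.321 ] [-2.000e-02  4.574e+01 -2.000e-02]
```

Request:
play_rows(deltas="0.02 0 -0.035 0 6 0 0.085; 0.04 0 -0.07 0 12 0 0.085; 0.06 0 -0.105 0 18 0 0.085; 0.08 0 -0.14 0 24 0 0.085; 0.1 0.01 -0.175 0 30 0 0.085; 0.12 0.015 -0.21 0 37 0 0.085; 0.14 0.02 -0.245 0 43 0 0.085; 0.15 0.025 -0.28 0 45.7 0 0.085")

```text
t: 3.05
tool_pos: [0.5039, -0.2533, 0.2259]
orientation: [-1.225, 1.181, -1.184]
wrist_force: [0.4, -0.6, -0.6]
grip_width: 0.996
```

```bash
cat > look.py <<'E'
from h import *
import sys
c,P=cam('wrist'); cv2.imwrite(f'pics/{sys.argv[1]}.png',c['pixels'][...,::-1])
for n in sys.argv[2:]:
  for r in manip.regions_of('wrist',n)[:2]:
    p=P[r['mask']];p=p[np.isfinite(p[:,0])];zt=np.percentile(p[:,2],90);q=p[p[:,2]>zt-.005]
    print(n,round(r['score'],2),r['extent'],*rect(q),'z',np.percentile(p[:,2],[5,50,95]).round(4))
E
python3 look.py w2 oblong_cake square_cake rack; python3 -c "
from h import *
plan((.483,-.348,.15,-88))"
```

```text
oblong_cake 0.91 [387.5, 173.1, 476.9, 306.1] [ 481.3 -340.3] [108.4  74.4] 2.1 z [0.0434 0.0598 0.061 ]
square_cake 0.58 [240.5, 186.3, 325.9, 278.3] [ 487.7 -223.8] [61.  60.4] 79.7 z [0.0468 0.0598 0.0611]
rack 0.68 [40.9, 78.8, 535.7, 334.3] [ 487.8 -223.2] [403.9 194.2] 85.1 z [0.     0.0287 0.0306]
(0.483, -0.348, 0.15, -88) -> [ 0.0955  0.0756 -0.0243] [-0.    0.2  -0.06]
```

View pics/w2.png

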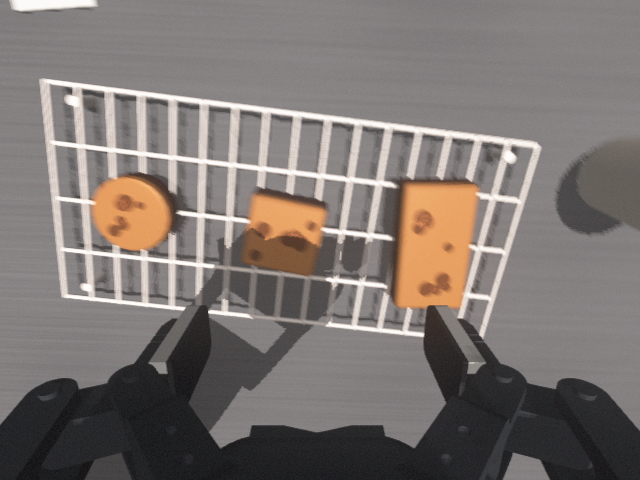

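Request:
play_rows(deltas="0.03 0.02 -0.01 0 0 0 0.085; 0.06 0.045 -0.02 0 0 0 0.085; 0.085 0.06 -0.024 0 0 0 0.085; 0.096 0.075 -0.024 0 0.2 0 0.085; 0.096 0.075 -0.024 0 0.2 0 0.085; 0.096 0.075 -0.024 0 0.2 0 0.085")

```text
t: 3.75
tool_pos: [0.4839, -0.3472, 0.1501]
orientation: [-1.226, 1.184, -1.18]
wrist_force: [-0.5, -0.4, 0.6]
grip_width: 0.997
```

```bash
python3 look.py w3 oblong_cake square_cake round_cake; python3 -c "
from h import *
print(pose()[0].round(4))"
```

```text
oblong_cake 0.61 [272.1, 155.4, 371.8, 330.4] [ 481.  -348.8] [108.9  59. ] 1.8 z [0.0565 0.0599 0.061 ]
square_cake 0.56 [64.4, 170.3, 181.6, 290.6] [ 487.8 -224.6] [60.6 60.8] 79.7 z [0.0405 0.0597 0.061 ]
round_cake 0.47 [270.3, 159.4, 373.6, 330.4] [ 481.  -348.8] [108.9  59. ] 1.8 z [0.0572 0.0599 0.061 ]
[[ 0.0372  0.0019  0.9993  0.4845]
 [-0.9993 -0.0015  0.0372 -0.348 ]
 [ 0.0016 -1.      0.0018  0.1524]
 [ 0.      0.      0.      1.    ]]
```

View pics/w3.png

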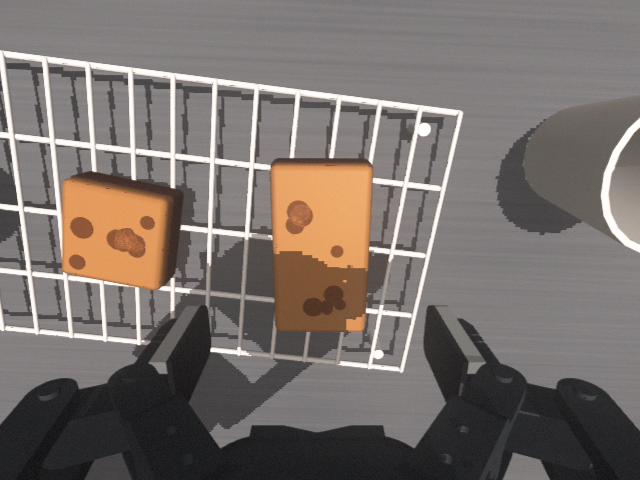

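```bash
python3 -c "
from h import *
T,_=pose();c,P=cam('wrist');Q=(P-T[:3,3])@T[:3,:3]
for a in [(slice(290,400),slice(130,215)),(slice(290,400),slice(425,500))]:
    q=Q[a].reshape(-1,3); q=q[np.abs(q[:,2])<.025]; q=q[q[:,1]<.06]; print(len(q),np.percentile(q,[1,50,99],axis=0).round(4).tolist())
plan((.4815,-.3485,.057,-88.2))"
```

```text
5442 [[-0.056, -0.0486, -0.0106], [-0.0434, -0.0196, 0.0089], [-0.0339, 0.0073, 0.016]]
5251 [[0.0332, -0.0485, -0.0106], [0.0427, -0.0192, 0.0085], [0.0553, 0.0066, 0.0159]]
(0.4815, -0.3485, 0.057, -88.2) -> [-0.      0.0953 -0.003 ] [-0.1   0.31  0.09]
```

Request:
play_rows(deltas="0 0.03 -0.003 0 0.3 0 0.085; 0 0.06 -0.003 0 0.3 0 0.085; 0 0.08 -0.003 0 0.3 0 0.085; 0 0.092 -0.003 0 0.3 0 0.085; 0 0.1 -0.003 0 0.3 0 0.085; 0 0.101 -0.003 0 0.3 0 0.085; 0 0.101 -0.003 0 0.3 0 0.085; 0 0.101 -0.003 0 0.3 0 0.07", squeeze=20)

```text
t: 4.67
tool_pos: [0.4812, -0.35, 0.0515]
orientation: [-1.223, 1.185, -1.19]
wrist_force: [0.1, -0.6, 0.2]
grip_width: 0.88
```

Request:
play_rows(deltas="0 0 0 0 0 0 0.06; 0 0 0 0 0 0 0.055; 0 0 0 0 0 0 0.05; 0 0 0 0 0 0 0.05; 0 0 0 0 0 0 0.05; 0 0 0 0 0 0 0.05", squeeze=20)

```text
t: 5.17
tool_pos: [0.4811, -0.3501, 0.0515]
orientation: [-1.223, 1.185, -1.19]
wrist_force: [0.1, 0.4, 7.1]
grip_width: 0.7
```

Request:
play_rows(deltas="0 -0.002 0 0 0 0 0.05; 0 -0.005 0 0 0 0 0.05; 0 -0.012 0 0 0 0 0.05; 0 -0.025 0 0 0 0 0.05; 0 -0.045 0 0 0 0 0.05; 0 -0.07 0 0 0 0 0.05; 0 -0.095 0 0 0 0 0.05; 0 -0.11 0 0 0 0 0.05")

```text
t: 5.83
tool_pos: [0.4811, -0.3501, 0.1639]
orientation: [-1.223, 1.183, -1.191]
wrist_force: [-0.0, 0.0, -0.9]
grip_width: 0.703
```

```bash
python3 look.py w4 oblong_cake; python3 -c "
from h import *
T,o=pose();print(T.round(3),o['wrist_force'],o['grip_width'])
plan((.56,-.05,.17,-45),(.532,.2205,.12,-30))"
```

```text
oblong_cake 0.84 [225.9, 181.5, 409.3, 436.3] [ 487.6 -349.6] [96.5 59.7] 1.9 z [0.1642 0.1723 0.1733]
[[ 0.03   0.006  1.     0.482]
 [-1.    -0.006  0.03  -0.351]
 [ 0.006 -1.     0.006  0.165]
 [ 0.     0.     0.     1.   ]] [ 0.3233029   0.16136347 -0.46563963] 0.6964532284520702
(0.56, -0.05, 0.17, -45) -> [-0.2984 -0.0066  0.0869] [ -0.18 -43.3    0.48]
(0.532, 0.2205, 0.12, -30) -> [-0.57    0.0415  0.0667] [ -0.12 -58.3    0.51]
```

View pics/w4.png

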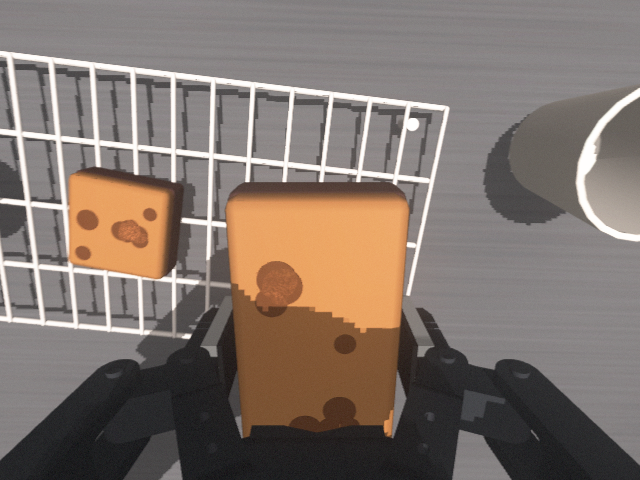

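Request:
play_rows(deltas="-0.015 0 0.005 0 -2 0 0.05; -0.045 0 0.015 0 -6 0 0.05; -0.085 0 0.03 0 -12 0 0.05; -0.125 0 0.045 0 -19 0 0.05; -0.165 0 0.06 0 -26 0 0.05; -0.205 0 0.07 0 -33 0 0.05; -0.245 0 0.08 0 -39 0 0.05; -0.283 0 0.087 0 -43 0 0.05")

```text
t: 6.6
tool_pos: [0.5578, -0.0606, 0.1578]
orientation: [-1.482, 0.616, -0.611]
wrist_force: [0.5, 0.5, -0.2]
grip_width: 0.7
```

```bash
python3 -c "
from h import *
plan((.532,.22,.14,-45))"
```

```text
(0.532, 0.22, 0.14, -45) -> [-0.2164  0.0183  0.1803] [ 0.07  0.04 -0.19]
```

Request:
play_rows(deltas="-0.03 0 0.025 0 0 0 0.05; -0.06 0.005 0.05 0 0 0 0.05; -0.09 0.01 0.075 0 0 0 0.05; -0.12 0.012 0.1 0 0 0 0.05; -0.15 0.015 0.125 0 0 0 0.05; -0.175 0.015 0.147 0 0 0 0.05; -0.197 0.015 0.165 0 0 0 0.05; -0.21 0.015 0.174 0 0 0 0.05")

```text
t: 7.27
tool_pos: [0.5323, 0.2113, 0.1426]
orientation: [-1.483, 0.618, -0.612]
wrist_force: [0.4, 0.1, -1.5]
grip_width: 0.701
```

Run:
```python
from h import *
def circ(p):  # algebraic circle
    A=np.c_[2*p,np.ones(len(p))]; s=np.linalg.lstsq(A,(p**2).sum(1),rcond=None)[0]; return s[:2].round(1),round(float(np.sqrt(s[2]+s[:2]@s[:2])),1)
for n in ["top","scene","wrist"]:
    c,P=cam(n)
    for r in manip.regions_of(n,"plate")[:1]:
        p=P[r["mask"]]; p=p[np.isfinite(p[:,0])&(P[r["mask"]][:,2]<.03)] if 0 else p[np.isfinite(p[:,0])]
        p=p[p[:,2]<.03]; q=p[:,:2]*1000; h=cv2.convexHull(q.astype(np.float32))[:,0]
        # keep true rim points only
        for _ in range(4):
            cc,rr=circ(h); e=np.abs(np.linalg.norm(h-cc,axis=1)-rr); h=h[e<max(2,np.median(e)*2)]
        print(n,r["score"],circ(h),len(h),np.percentile(p[:,2],[5,50,95]))
plan((.532,.22,.06,-45))
```

```text
top 0.58 (array([534., 220.]), 110.2) 29 [0.00146849 0.00951698 0.01731588]
scene 0.85 (array([523.4, 231.3]), 122.4) 22 [0.00837122 0.01170524 0.01686196]
wrist 0.59 (array([532.6, 220.9]), 111.0) 45 [0.00703392 0.00849849 0.01378371]
(0.532, 0.22, 0.06, -45) -> [-0.0108  0.0839  0.0076] [ 0.09 -0.33 -0.04]
```

Request:
play_rows(deltas="-0.004 0.01 0.003 0 0 0 0.05; -0.008 0.03 0.006 0 0 0 0.05; -0.0105 0.05 0.0088 0 0 0 0.05; -0.0105 0.07 0.0088 0 0 0 0.05; -0.0105 0.08 0.0088 0 0 0 0.05; -0.0105 0.084 0.0088 0 0 0 0.05; -0.0105 0.084 0.0088 0 0 0 0.05; -0.0105 0.084 0.0088 0 0 0 0.05")

```text
t: 8.23
tool_pos: [0.5344, 0.2213, 0.0613]
orientation: [-1.48, 0.618, -0.619]
wrist_force: [0.1, 0.1, -1.0]
grip_width: 0.697
```

```bash
python3 look.py w5 oblong_cake; python3 -c "
from h import *
print(pose()[0].round(4))
plan((.533,.2207,.031,-45))"
```

```text
oblong_cake 0.98 [226.2, 179.2, 409.3, 434.0] [538.6 226.2] [97.  59.3] 44.5 z [0.0606 0.0696 0.0707]
[[ 7.030e-01  2.800e-03  7.112e-01  5.349e-01]
 [-7.112e-01  6.000e-04  7.030e-01  2.216e-01]
 [ 1.500e-03 -1.000e+00  2.400e-03  6.220e-02]
 [ 0.000e+00  0.000e+00  0.000e+00  1.000e+00]]
(0.533, 0.2207, 0.031, -45) -> [-0.0007  0.0312 -0.0021] [-0.14 -0.33  0.09]
```

Request:
play_rows(deltas="-0.001 0.01 -0.002 0 0 0 0.05; -0.001 0.02 -0.002 0 0 0 0.05; -0.001 0.025 -0.002 0 0 0 0.05; -0.001 0.028 -0.002 0 0 0 0.05; -0.001 0.029 -0.002 0 0 0 0.05; -0.001 0.0295 -0.002 0 0 0 0.05; -0.001 0.03 -0.002 0 0 0 0.05; -0.001 0.03 -0.002 0 0 0 0.05")

```text
t: 9.0
tool_pos: [0.5319, 0.2209, 0.031]
orientation: [-1.481, 0.618, -0.618]
wrist_force: [0.7, 0.6, -0.4]
grip_width: 0.692
```

Request:
play_rows(deltas="0 0.0005 0 0 0 0 0.05; 0 0.0005 0 0 0 0 0.05; 0 0.001 0 0 0 0 0.05; 0 0.001 0 0 0 0 0.05")

```text
t: 9.33
tool_pos: [0.5316, 0.2208, 0.0298]
orientation: [-1.481, 0.618, -0.618]
wrist_force: [-0.8, -0.0, -1.0]
grip_width: 0.698
```

Request:
play_rows(deltas="0 0.0005 0 0 0 0 0.05; 0 0.0005 0 0 0 0 0.05; 0 0.0005 0 0 0 0 0.05")

```text
t: 9.58
tool_pos: [0.5318, 0.2209, 0.0296]
orientation: [-1.481, 0.618, -0.618]
wrist_force: [-0.5, -0.2, 0.8]
grip_width: 0.698
```

Request:
play_rows(deltas="0 0.0005 0 0 0 0 0.05; 0 0.0005 0 0 0 0 0.05; 0 0.0005 0 0 0 0 0.05")

```text
t: 9.83
tool_pos: [0.5318, 0.2209, 0.0296]
orientation: [-1.481, 0.618, -0.618]
wrist_force: [-2.8, -1.2, 5.4]
grip_width: 0.7
```

Request:
play_rows(deltas="0 0 0 0 0 0 0.063; 0 0 0 0 0 0 0.068; 0 0 0 0 0 0 0.075; 0 0 0 0 0 0 0.08; 0 0 0 0 0 0 0.08; 0 0 0 0 0 0 0.08")

```text
t: 10.33
tool_pos: [0.5315, 0.2208, 0.0286]
orientation: [-1.481, 0.618, -0.618]
wrist_force: [0.3, -0.0, -0.5]
grip_width: 0.938
```

Request:
play_rows(deltas="0 -0.01 0 0 0 0 0.08; 0 -0.025 0 0 0 0 0.08; 0 -0.05 0 0 0 0 0.08; 0 -0.08 0 0 0 0 0.085; 0 -0.11 0 0 0 0 0.085; 0 -0.14 -0.02 0 0 0 0.085; 0 -0.16 -0.05 0 0 0 0.085; 0 -0.16 -0.06 0 0 0 0.085")

```text
t: 11.0
tool_pos: [0.4901, 0.178, 0.1948]
orientation: [-1.477, 0.611, -0.624]
wrist_force: [0.3, 1.2, -0.6]
grip_width: 0.992
```

```bash
python3 look.py w6 oblong_cake plate; python3 -c "
from h import *
plan((.54,-.03,.19,-90),(.502,-.101,.15,-95))"
```

```text
oblong_cake 0.85 [273.8, 60.2, 357.6, 213.2] [531.6 221.6] [107.4  58.9] 44.6 z [0.0363 0.0379 0.0392]
oblong_cake 0.24 [593.8, 178.8, 640.0, 264.8] [663.8 -21.1] [81.  39.7] 59.4 z [0.0015 0.0029 0.0041]
plate 0.9 [173.6, 1.8, 461.4, 271.6] [527.4 216. ] [208.  222.5] 44.6 z [0.0069 0.0084 0.0136]
plate 0.19 [593.2, 178.6, 640.0, 264.3] [663.9 -20.8] [80.2 39.7] 59.4 z [0.0016 0.0029 0.0041]
(0.54, -0.03, 0.19, -90) -> [ 0.1844 -0.0012 -0.1098] [-4.000e-02  4.463e+01 -1.000e-02]
(0.502, -0.101, 0.15, -95) -> [ 0.2083  0.0387 -0.1868] [-4.000e-02  4.963e+01 -1.000e-02]
```

View pics/w6.png

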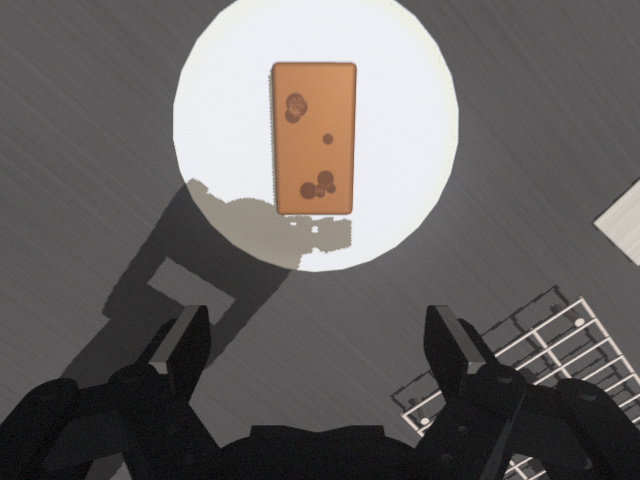

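```bash
python3 -c "
from h import *
plan((.502,-.1,.145,-45))"
```

```text
(0.502, -0.1, 0.145, -45) -> [ 0.2076  0.0437 -0.1861] [-0.04 -0.37  0.01]
```

Request:
play_rows(deltas="0.03 0 -0.027 0 0 0 0.085; 0.06 0 -0.054 0 0 0 0.085; 0.09 0.01 -0.081 0 0 0 0.085; 0.12 0.02 -0.108 0 0 0 0.085; 0.15 0.03 -0.135 0 0 0 0.085; 0.18 0.04 -0.16 0 0 0 0.085; 0.2 0.044 -0.18 0 0 0 0.085; 0.208 0.044 -0.186 0 0 0 0.085")

```text
t: 11.82
tool_pos: [0.5021, -0.1028, 0.1417]
orientation: [-1.481, 0.625, -0.617]
wrist_force: [0.3, 0.1, -0.1]
grip_width: 0.999
```

Request:
play_rows(deltas="0 0 0 0 0 0 0.085; 0 0 0 0 0 0 0.085")

```text
t: 11.98
tool_pos: [0.503, -0.0995, 0.1438]
orientation: [-1.48, 0.62, -0.617]
wrist_force: [-0.7, -0.0, 0.1]
grip_width: 0.999
```

Run:
```python
from h import *
c,P=cam('wrist'); cv2.imwrite('pics/w7.png',c['pixels'][...,::-1])
for r in manip.regions_of('wrist','round_cake')[:2]:
    p=P[r['mask']];p=p[np.isfinite(p[:,0])];p=p[(p[:,2]>.05)]
    print(r['score'],r['extent'],cv2.minEnclosingCircle((p[:,:2]*1000).astype(np.float32)),rect(p),np.percentile(p[:,2],[5,50,95]))
plan((.5025,-.1005,.051,-45))
```

```text
0.8 [259.7, 196.6, 365.2, 299.6] ((499.58001708984375, -99.13615417480469), 31.441322326660156) (array([499.9, -99. ]), array([61.5, 61.9]), 77.5) [0.05243379 0.05389381 0.05498229]
(0.5025, -0.1005, 0.051, -45) -> [ 0.001   0.0934 -0.0018] [-0.01 -0.23 -0.06]
```

View pics/w7.png

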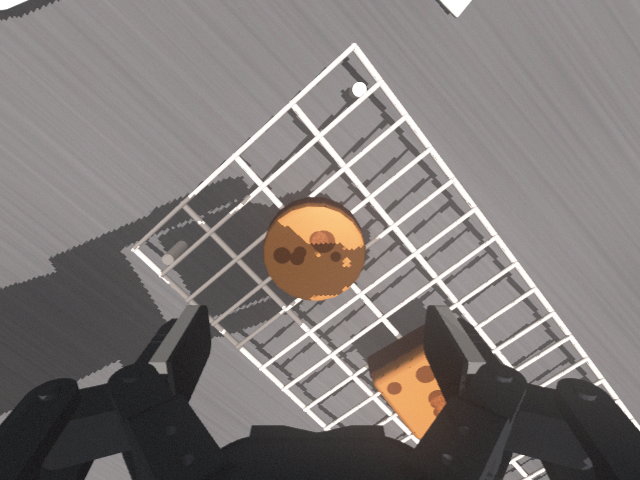

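Request:
play_rows(deltas="-0.001 0.03 -0.002 0 0 0 0.085; -0.002 0.06 -0.0027 0 0 0 0.085; -0.002 0.078 -0.0027 0 0 0 0.085; -0.002 0.088 -0.0027 0 0 0 0.085; -0.002 0.092 -0.0027 0 0 0 0.085; -0.002 0.093 -0.0027 0 0 0 0.085; -0.002 0.093 -0.0027 0 0 0 0.085; -0.002 0.093 -0.0027 0 0 0 0.075")

```text
t: 12.75
tool_pos: [0.5009, -0.1007, 0.0533]
orientation: [-1.481, 0.615, -0.62]
wrist_force: [-0.1, 0.3, -0.1]
grip_width: 0.886
```

Request:
play_rows(deltas="0 0 0 0 0 0 0.065; 0 0 0 0 0 0 0.06; 0 0 0 0 0 0 0.055; 0 0 0 0 0 0 0.054; 0 0 0 0 0 0 0.054; 0 0 0 0 0 0 0.054; 0 0 0 0 0 0 0.054", squeeze=20)

```text
t: 13.33
tool_pos: [0.5007, -0.1009, 0.0533]
orientation: [-1.481, 0.616, -0.62]
wrist_force: [-0.6, 0.6, 6.0]
grip_width: 0.745
```

Request:
play_rows(deltas="0 -0.002 0 0 0 0 0.054; 0 -0.005 0 0 0 0 0.054; 0 -0.012 0 0 0 0 0.054; 0 -0.025 0 0 0 0 0.054; 0 -0.045 0 0 0 0 0.054; 0 -0.07 0 0 0 0 0.054; 0 -0.095 0 0 0 0 0.054; 0 -0.11 0 0 0 0 0.054")

```text
t: 14.0
tool_pos: [0.5005, -0.1009, 0.1648]
orientation: [-1.481, 0.615, -0.621]
wrist_force: [0.8, -1.2, -0.5]
grip_width: 0.742
```

Run:
```python
from h import *
T,o=pose(); c,P=cam('wrist'); cv2.imwrite('pics/w8.png',c['pixels'][...,::-1])
for r in manip.regions_of('wrist','round_cake')[:2]:
    p=P[r['mask']];p=p[np.isfinite(p[:,0])];p=(p-T[:3,3])@T[:3,:3]; y=np.percentile(p[:,1],10); q=p[p[:,1]<y+.004]
    A=np.c_[q[:,0],q[:,2],np.ones(len(q))]
    print(r['score'],r['extent'],'tool y pct',np.percentile(p[:,1],[5,50,95]).round(4),'x,z range',q[:,[0,2]].min(0),q[:,[0,2]].max(0),'tilt',np.linalg.lstsq(A,q[:,1],rcond=None)[0])
print(T.round(4),o['wrist_force'],o['grip_width'])
plan((.5316,.2214,.16,-45))
```

```text
0.69 [231.9, 240.6, 397.3, 402.2] tool y pct [-0.0015 -0.0005  0.0111] x,z range [-0.031519   -0.03086799] [0.0304339  0.03152666] tilt [ 0.00229218  0.00823936 -0.00055793]
[[ 0.7033  0.0032  0.7109  0.5005]
 [-0.7109 -0.0014  0.7033 -0.1009]
 [ 0.0033 -1.      0.0013  0.1648]
 [ 0.      0.      0.      1.    ]] [ 0.75163955 -1.20557521 -0.48081291] 0.7419093785924084
(0.5316, 0.2214, 0.16, -45) -> [-0.2084  0.0048  0.2483] [-0.16 -0.31  0.39]
```

View pics/w8.png

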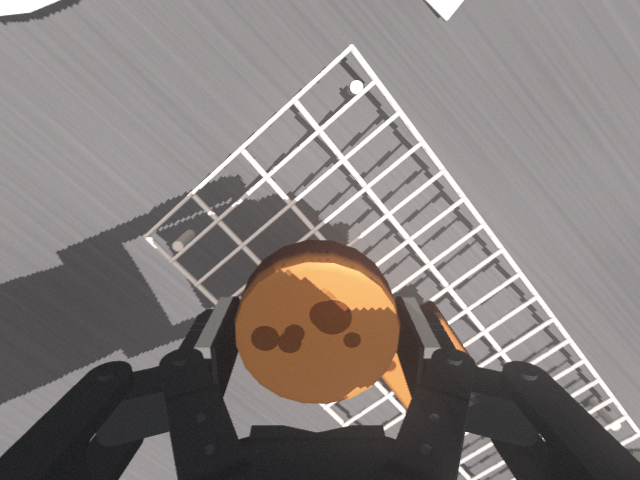

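Request:
play_rows(deltas="-0.01 0 0.012 0 0 0 0.054; -0.03 0 0.036 0 0 0 0.054; -0.055 0 0.066 0 0 0 0.054; -0.08 0 0.096 0 0 0 0.054; -0.105 0 0.126 0 0 0 0.054; -0.13 0 0.156 0 0 0 0.054; -0.155 0 0.186 0 0 0 0.054; -0.18 0 0.215 0 0 0 0.054")

```text
t: 14.77
tool_pos: [0.5248, 0.1804, 0.16]
orientation: [-1.482, 0.62, -0.617]
wrist_force: [1.3, -0.1, -0.1]
grip_width: 0.738
```

Request:
play_rows(deltas="-0.015 0 0.018 0 0 0 0.054; -0.024 0 0.028 0 0 0 0.054; -0.028 0 0.033 0 0 0 0.054; -0.028 0.015 0.033 0 0 0 0.054; -0.028 0.03 0.033 0 0 0 0.054; -0.028 0.045 0.033 0 0 0 0.054; -0.028 0.05 0.033 0 0 0 0.054; -0.028 0.05 0.033 0 0 0 0.054")

```text
t: 15.43
tool_pos: [0.5283, 0.2203, 0.1094]
orientation: [-1.484, 0.623, -0.616]
wrist_force: [-0.1, -0.9, -0.7]
grip_width: 0.74
```

```bash
python3 look.py w9 oblong_cake round_cake; python3 -c "
from h import *
print(pose()[0].round(4))
plan((.5316,.2214,.0623,-45))"
```

```text
oblong_cake 0.7 [265.8, 151.1, 377.4, 258.3] [549.9 239.7] [57.4 59. ] 44.6 z [0.0281 0.0378 0.039 ]
round_cake 0.9 [233.8, 237.2, 397.7, 404.6] [528.2 220.9] [62.4 61.9] 61.4 z [0.0982 0.1098 0.1109]
[[ 7.027e-01  1.200e-03  7.115e-01  5.303e-01]
 [-7.115e-01  1.000e-04  7.027e-01  2.213e-01]
 [ 8.000e-04 -1.000e+00  9.000e-04  1.126e-01]
 [ 0.000e+00  0.000e+00  0.000e+00  1.000e+00]]
(0.5316, 0.2214, 0.0623, -45) -> [0.0007 0.0503 0.0009] [-0.05 -0.36  0.04]
```

Request:
play_rows(deltas="0.0007 0.015 0.001 0 0 0 0.054; 0.0007 0.03 0.001 0 0 0 0.054; 0.0007 0.04 0.001 0 0 0 0.054; 0.0007 0.045 0.001 0 0 0 0.054; 0.0007 0.047 0.001 0 0 0 0.054; 0.0007 0.048 0.001 0 0 0 0.054; 0.0007 0.048 0.001 0 0 0 0.054; 0.0007 0.048 0.001 0 0 0 0.054")

```text
t: 16.25
tool_pos: [0.5315, 0.2221, 0.0646]
orientation: [-1.48, 0.617, -0.619]
wrist_force: [-0.4, -0.9, -0.1]
grip_width: 0.74
```

```bash
python3 look.py w10 oblong_cake round_cake; python3 -c "
from h import *
print(pose()[0].round(4)[:3,3])
plan((.5316,.2214,.0613,-45))"
```

```text
oblong_cake 0.89 [249.1, 169.6, 392.0, 400.9] [531.8 221.8] [108.4  59. ] 44.6 z [0.0221 0.0377 0.0389]
round_cake 0.85 [232.9, 239.3, 398.0, 402.4] [531.3 223. ] [62.3 61.8] 6.4 z [0.0544 0.0651 0.0661]
[0.5313 0.2221 0.0644]
(0.5316, 0.2214, 0.0613, -45) -> [ 0.0007  0.0031 -0.0003] [-0.06 -0.31  0.03]
```

Request:
play_rows(deltas="0.001 0.001 -0.0005 0 0 0 0.054; 0.001 0.0015 -0.0005 0 0 0 0.054; 0.001 0.002 -0.0005 0 0 0 0.054; 0.001 0.0025 -0.0005 0 0 0 0.054; 0.001 0.0025 -0.0005 0 0 0 0.054")

```text
t: 16.82
tool_pos: [0.5313, 0.2209, 0.0614]
orientation: [-1.481, 0.618, -0.618]
wrist_force: [-0.6, -0.8, 0.6]
grip_width: 0.74
```

Request:
play_rows(deltas="0 0.0005 0 0 0 0 0.054; 0 0.0005 0 0 0 0 0.054; 0 0.0005 0 0 0 0 0.054")

```text
t: 17.07
tool_pos: [0.5314, 0.2209, 0.0614]
orientation: [-1.481, 0.618, -0.618]
wrist_force: [-2.7, -1.3, 5.8]
grip_width: 0.742
```

Request:
play_rows(deltas="0 0.0005 0 0 0 0 0.054; 0 0.0005 0 0 0 0 0.054; 0 0.0005 0 0 0 0 0.054")

```text
t: 17.32
tool_pos: [0.5314, 0.2209, 0.0613]
orientation: [-1.481, 0.618, -0.618]
wrist_force: [-3.7, -0.6, 6.7]
grip_width: 0.741
```

Contact at about 6 N; release and retreat.

Request:
play_rows(deltas="0 0 0 0 0 0 0.067; 0 0 0 0 0 0 0.072; 0 0 0 0 0 0 0.077; 0 0 0 0 0 0 0.082; 0 0 0 0 0 0 0.082; 0 0 0 0 0 0 0.082")

```text
t: 17.82
tool_pos: [0.5311, 0.2209, 0.06]
orientation: [-1.481, 0.618, -0.618]
wrist_force: [0.5, -0.0, 0.2]
grip_width: 0.963
```

Request:
play_rows(deltas="0 -0.01 0 0 0 0 0.082; 0 -0.025 0 0 0 0 0.082; 0 -0.05 0 0 0 0 0.082; 0 -0.08 0 0 0 0 0.085; 0 -0.11 0 0 0 0 0.085; 0 -0.14 -0.02 0 0 0 0.085; 0 -0.15 -0.05 0 0 0 0.085; 0 -0.15 -0.06 0 0 0 0.085")

```text
t: 18.48
tool_pos: [0.489, 0.178, 0.2149]
orientation: [-1.478, 0.613, -0.623]
wrist_force: [0.4, 0.7, -0.3]
grip_width: 0.996
```

Request:
play_rows(deltas="0 0 0 0 0 0 0.085; 0 0 0 0 0 0 0.085")

```text
t: 18.65
tool_pos: [0.4882, 0.1786, 0.2098]
orientation: [-1.481, 0.619, -0.618]
wrist_force: [0.4, 0.4, 0.8]
grip_width: 0.996
```

```bash
python3 look.py w11 oblong_cake round_cake plate square_cake
python3 - <<'E'
from h import *
c,P=cam('top')
for n in ["square_cake","jar","cup","spatula","plate"]:
    for r in manip.regions_of('top',n)[:1]: print(n,r['score'],r['extent'])
print(manip.get_obs()['wrist_force'])
E
```

```text
oblong_cake 0.89 [277.5, 57.8, 357.7, 205.2] [531.6 221.7] [107.9  58.9] 44.6 z [0.0361 0.0378 0.0391]
round_cake 0.87 [270.5, 91.2, 359.2, 185.4] [531.  221.5] [62.2 60.4] 43.7 z [0.0605 0.0619 0.0631]
plate 0.57 [179.3, 0.1, 457.3, 262.5] [527.9 216.4] [208.8 221.7] 44.9 z [0.0069 0.0084 0.0135]
square_cake 0.92 [386.6, 273.2, 413.4, 292.3]
jar 0.66 [125.4, 245.7, 160.8, 276.1]
cup 0.79 [488.0, 248.4, 525.1, 276.0]
spatula 0.56 [320.5, 153.5, 345.4, 229.6]
plate 0.74 [214.7, 232.1, 284.1, 299.6]
[-0.37201578  0.44468847 -0.24757524]
```

View pics/w11.png

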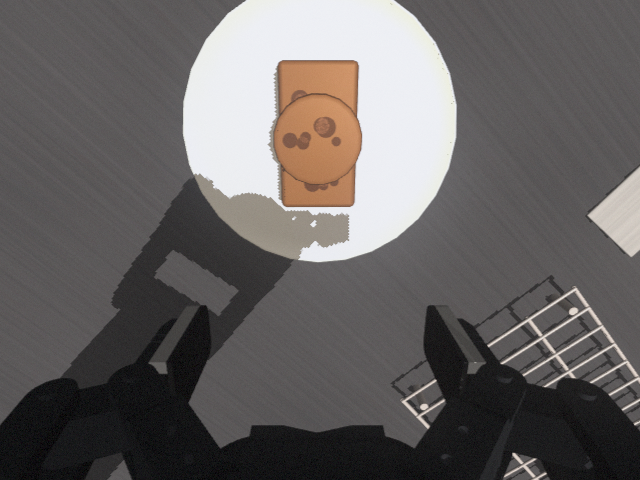

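The round cake, centred near (317,139), sits on the oblong one, near (318,132). The plate's centre is near (319,122), and the offset down the picture is perspective from the cakes' height. Both cakes lie flat with the crust up.

```bash
python3 -c "
from workcell import manip
print(manip.hand_in())"
```

```text
the job is handed in; nothing more can be done
None
```

The order is plated and handed in at about 19 s of the 58 s allowed. The oblong cake lies in the middle of the plate, and the round cake sits flat on top of it, both crust side up.

- **Placement:** in the last wrist picture the round cake's centre is within about 1 mm of the oblong's. The oblong is within about 2 mm of the plate centre I measured from the rim before setting it down.
- **Plate checks that disagreed:** the trained network's last plate outline gave a centre about 6 mm off. The scene camera's rim fit, with the arm over the plate, was about 14 mm off. I put the first down to the plate's top edge falling at the edge of the picture, and the second to the arm hiding part of the plate. I relied on the top and wrist rim fits, which agreed within 2 mm.
- **Height:** the oblong's top reads 0.038 m and the round's 0.062 m, which matches two cakes lying flat on the plate floor.
- **Forces:** I gripped with 20 N and set the cakes down with about 5–7 N at the wrist. The force was back to about zero once the gripper was clear.
- **Bystanders:** the square cake, jar, cup and spatula are where they started, to within the detection noise of a few pixels in the top picture.

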